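# Strip a battery pack for repair

## Robot

A 7-joint arm with a two-finger parallel gripper is mounted at the origin on a cart in front of the work surface, level with it; the furniture and walls round the work are solid. World frame = base frame: x ahead of the robot, y to its left, z up, the work surface at z = 0. Lengths are in m, angles in rad, forces in N, time in s.
With the tool pointing down it reaches from about 0.4 to 0.85 m from the base axis. Payload 10.4 kg.
Tool frame: the origin (TCP) lies at the very end of the fingers, on their centre line; the grasp point (between the pads) lies 19 mm behind it; z points along the fingers, y is the line along which they close (so a half turn about z gives the same grasp; the last joint's range is limited). The gripper opens to 85 mm and grips with 20 to 120 N. Pads are 22 mm wide; open, the fingers measure 114 mm over their backs; the gripper's body (76 mm by 85 mm) begins 54 mm behind the grasp point. The pads swing forward as they close: fully open they stand 13 mm farther back than shut.
Start: joints at [1.296, 0.332, -0.065, 1.46, 0.022, 1.35, -0.088], TCP at [0.156, -0.605, 0.231] pointing down, gripper open.
Joint ranges: [-2.6, 2.6], [-0.5, 2.12], [-1.47, 1.34], [0.16, 2.42], [-1.27, 4.41], [0.06, 2.06], [-2.6, 2.6]. Speed limits (rad/s): [2.22, 2.22, 2.79, 2.79, 3.14, 3.14, 3.14].

## Interface

Orientations are given as a unit quaternion [x, y, z, w].
In Python, from workcell import manip, optics gives the robot as it stands.
- The arm moves only by the tool jog_arm, never from a script. Its arguments are lists of equal length, an entry for each row: "dr": the turn, a rotation vector about the tool's x, y, z normalised to -1 to 1, where 1 is 4 degrees, a list of three; "translation": the shift along the tool's x, y, z normalised to -1 to 1, where 1 is 0.025 m, a list of three; "jaw": the opening, from 0 (shut) to 1 (fully open). A call has 1 to 10 rows; each row shifts and turns the commanded pose from where the row before left it, along the tool's axes as they then stand; what a row does not reach is not made up. A row lasts 1/10 s, in which the tool goes at most 50 mm and 8.59 degrees, less where a joint would pass 70% of its speed; a pose out of reach is approached as far as the arm can. A call with a number of a shift or a turn outside -1 to 1 is refused whole. A call with a gripper value outside its range is refused whole. The fingers move at their own pace and stop on an object; "squeeze" is the grip in N (left out, the last holds). Time passes only in rows, so rows that do not move let the fingers close. It gives the time, the measured TCP pose, the force, the opening and the grip force at its end, in the units of the state.
- manip.get_obs(): the state, without advancing time (a new reading comes with each control period).
- optics.camera(name): name is "scene" or "top" or "wrist"; returns a dict with "color" (480x640x3 uint8, red, green, blue), "mtx" (3x3 intrinsics, pixels), "R" (3x3) and "t" (3): a world point X has camera coordinates R X + t. Camera axes: x right, y down, z forward; pixel columns grow to the right and rows downward; lengths in m; the calibration is good to about 2 mm. A picture is of the moment at which its call begins. There is no depth.
- manip.hand_in(): hands the job in; it is judged then, once.
The state is a dict: "clock": time; "joint_pos": joint angles; "joint_velocities": joint speeds; "tau": joint torques, N m; "position": TCP position; "ee_rot": TCP orientation; "ft_force": force on the tool from outside, world axes, zero at the start; "torque": the same for the moment, N m; "grip_width": opening from 0.0 (shut) to 1.0 (fully open); "grasp_force": force on a finger pad.
Only numpy, scipy, OpenCV 4.12 (cv2) and the standard library are available. Lean on these libraries where they do the work, as an engineer would, in place of code of your own. Each camera call takes 0.05 s, during which the arm holds its last target. There are 200 camera calls.

## Task

Take the stacked battery pack apart from the top down, one layer at a time, and lay each part flat in the holder made for it: the finned guard board in the small black antistatic tray, the busbar plate in the steel dish, the cell module upright in the dark grey test cradle, and the empty case bottom on the plywood carrying board. Long sides go along long sides, each part inside its holder's walls. Lower the heavy cell module rather than dropping it: its own weight must rest it fully home on the cradle's sprung contacts.

Things in the scene. Friction and masses are not known exactly. Their poses are not given: they have to be found in the camera images.
- guard_board: Top layer of the stack: red circuit board on a bright finned aluminium heat sink. Heat sink 66 (x, long) x 32 (y) x 16 mm high, solid to grip across its 32 mm sides; the board and its parts add 8 mm on top. Origin: centre of the underside, z up. At the start it lies on the copper bars of the busbar plate, up to about 6 mm off its centre.
- busbar_plate: Second layer: olive glass-fibre plate 86 (x, long) x 38 (y) x 12 mm with two copper bars 2 mm high along its top (14 mm in all). Two holes of 9 mm, 36 mm either side of the centre along x, sit over the 5 mm brass studs of the cell module with about 2 mm play: lift it straight up at least 15 mm. Grip across the 38 mm. Origin: centre of the underside, z up.
- cell_module: Third layer: ten upright teal round cells in two rows between black frames, 104 (x, long) x 44 (y) x 70 mm high, solid sides, 0.4 to 0.65 kg; two brass studs 12 mm high on its top, 36 mm either side of the centre along x. It stands in the case bottom with 2.5 mm play: lift it straight up 30 mm. Grip across the 44 mm, near the top. Origin: centre of the underside, z up.
- case_bottom: Lowest layer, standing on the bench: open-topped mid-grey plastic tray with dark vent slots 115 (x, long) x 55 (y) x 28 mm high, walls and floor 3 mm, with a small black socket that stands 3.5 mm out of its +x end. When empty, grip it across the outside of its 55 mm width. Origin: centre of the underside, z up.
- board_tray: Holder for the guard board, fixed to the bench: small black antistatic tray, base 98 (x, long) x 64 (y) mm, floor 10 mm above the bench, space inside the walls 82 x 48 mm, wall tops at 22 mm. Long sides cut away in the middle for fingers (50 mm). Origin: centre of the underside (bench height), z up.
- parts_dish: Holder for the busbar plate, fixed to the bench: mid-grey steel dish with three bright ribs, base 122 (x, long) x 74 (y) mm, floor 10 mm above the bench, space inside the walls 102 x 54 mm, wall tops at 22 mm. Long sides cut away in the middle for fingers (54 mm). Origin: centre of the underside (bench height), z up.
- test_cradle: Holder for the cell module, fixed to the bench: dark grey cradle, base 146 (x, long) x 82 (y) mm, floor 8 mm above the bench, space inside the walls 120 x 60 mm, wall tops at 26 mm; two black posts on its +x end wall reach 39 mm; a white sprung contact block in its floor. Long sides cut away in the middle for fingers (56 mm). Origin: centre of the underside (bench height), z up.
- contact_block (a joint): Travel in m of the cradle's white contact block (70 x 32 mm): 0 = free, standing 4 mm above the cradle floor; 0.004 = pressed down flush. Its spring takes 0.8 N to start and 1.6 N fully down, so the released module's weight presses it home.
- carry_board: Holder for the case bottom, fixed to the bench: plywood board, base 146 (x, long) x 86 (y) x 6 mm with an L-shaped wooden stop at each corner, tops at 15 mm; space between the stops 131 x 71 mm, open along the middle of every side. Origin: centre of the underside (bench height), z up.

How it is judged:
On the way, in this order (a step that is already met when the one before it is completed fails the run):
1. the guard board lies in the antistatic tray (horizontal distance between guard_board and board_tray below 0.014 m and z of guard_board in the frame of board_tray between 0.007 and 0.0135 m and angle between guard_board's own z axis and vertical below 0.08 rad and angle between the x axis of guard_board and the x axis of board_tray, either way round below 0.35 rad), for 0.2 s.
2. then the busbar plate lies in the steel dish (horizontal distance between busbar_plate and parts_dish below 0.014 m and z of busbar_plate in the frame of parts_dish between 0.007 and 0.0135 m and angle between busbar_plate's own z axis and vertical below 0.08 rad and angle between the x axis of busbar_plate and the x axis of parts_dish, either way round below 0.3 rad), for 0.2 s.
3. then the cell module stands home in the test cradle (horizontal distance between cell_module and test_cradle below 0.014 m and z of cell_module in the frame of test_cradle between 0.005 and 0.0105 m and angle between cell_module's own z axis and vertical below 0.08 rad and angle between the x axis of cell_module and the x axis of test_cradle, either way round below 0.25 rad and value of joint contact_block above 0.0025 m), for 0.2 s.
At the end, for the whole second after the job is handed in: Guard board in the black tray, busbar plate in the steel dish, cell module in the cradle with its contacts pressed over 2.5 mm, case bottom on the carrying board: each flat on the floor, within 14 mm of the centre and about 15 degrees of the long way, released and at rest (all of step 1 and all of step 2 and all of step 3 and horizontal distance between case_bottom and carry_board below 0.014 m and z of case_bottom in the frame of carry_board between 0.003 and 0.0095 m and angle between case_bottom's own z axis and vertical below 0.08 rad and angle between the x axis of case_bottom and the x axis of carry_board, either way round below 0.25 rad and linear speed of each of guard_board, busbar_plate, cell_module, case_bottom below 0.02 m/s); the robot touches nothing.
It fails at once if the cell module is dropped into its cradle (faster than 0.6 m/s close above its floor) (horizontal distance between cell_module and test_cradle below 0.03 m and z of cell_module in the frame of test_cradle below 0.05 m and linear speed of cell_module above 0.6 m/s).
It fails at once if the cell module is tipped over (more than 40 degrees) (angle between cell_module's own z axis and vertical above 0.7 rad).
It also fails if it takes over 106 s, if anything falls off the work surface, if the arm or the gripper's body presses on something with over 40 N, if the wrist force passes 120 N, or if a joint passes its speed limit or range.

## Working session

There is one attempt and no reset: what is moved stays moved. The work goes in short steps, Python scripts to look and compute and a tool call to move; the robot and the scene stay as the last step left them, time stands still between calls to the robot, and variables do not carry over. Pictures are saved under pics/ and viewed, at most 14 in all, crops included, and the job is handed in when it is done.

Besides the shell and the picture viewer there is one more tool, called after "Emit:" as name(argument=value, ...), one argument or row to a line, values as JSON. jog_arm: Moves the arm, as the interface text tells. Scaled input: -1 to 1 covers 0.025 m each way for a shift and 4 degrees each way for a turn. Its arguments: {"type":"object","properties":{"dr":{"type":"array","items":{"type":"array","items":{"type":"number"}}},"translation":{"type":"array","items":{"type":"array","items":{"type":"number"}}},"jaw":{"type":"array","items":{"type":"number"}},"squeeze":{"type":"number"}},"required":["dr","translation","jaw"]}

```bash
mkdir -p pics; ls; python3 - <<'E'
from workcell import manip, optics
import cv2,pickle
o=manip.get_obs(); print(o)
for n in ["scene","top","wrist"]:
    c=optics.camera(n); pickle.dump(c,open(f"pics/{n}0.pkl","wb"))
    cv2.imwrite(f"pics/{n}0.png",c["color"][:,:,::-1]); print(n,c["mtx"].tolist(),c["R"].round(3).tolist(),c["t"].round(3).tolist())
E
```

```text
pics
{'clock': 0.0, 'joint_pos': array([ 1.29639773,  0.33287979, -0.06469914,  1.46097655,  0.02158797,
        1.34990167, -0.08849973]), 'joint_velocities': array([ 2.63562041e-04,  2.85552937e-05,  4.82955484e-04, -1.89250512e-03,
       -6.39859733e-04, -2.08823082e-03,  2.00034124e-03]), 'tau': array([-3.92084462e-05, -6.25451803e+01,  4.86759015e-02, -3.91608024e+01,
        1.61008607e-02,  9.84968792e-03,  2.03023961e-05]), 'position': array([ 0.15561556, -0.60491134,  0.23049416]), 'ee_rot': array([ 9.92083714e-01,  1.25576126e-01, -1.21092349e-04, -7.25132291e-04]), 'ft_force': array([-0.82234144,  0.27899536, -0.58504229]), 'torque': array([-0.03810429, -0.01273741,  0.01471213]), 'grasp_force': 0.0, 'grip_width': 1.0022011780458813}
scene [[464.822615258853, 0.0, 331.99138998801055], [0.0, 464.822615258853, 248.17637416379728], [0.0, 0.0, 1.0]] [[-0.83, -0.557, -0.02], [-0.269, 0.432, -0.861], [0.488, -0.709, -0.508]] [0.398, 0.216, 0.781]
top [[614.2674199066255, 0.0, 318.27220110077116], [0.0, 614.2674199066255, 228.89014382940442], [0.0, 0.0, 1.0]] [[-0.097, -0.995, -0.006], [-0.971, 0.095, -0.218], [0.217, -0.016, -0.976]] [0.012, 0.499, 1.097]
wrist [[423.114046676206, 0.0, 326.81978130085776], [0.0, 423.114046676206, 236.0211757878836], [0.0, 0.0, 1.0]] [[0.25, -0.968, -0.002], [-0.927, -0.24, 0.287], [-0.278, -0.07, -0.958]] [-0.623, -0.038, 0.381]
```

View pics/top0.png

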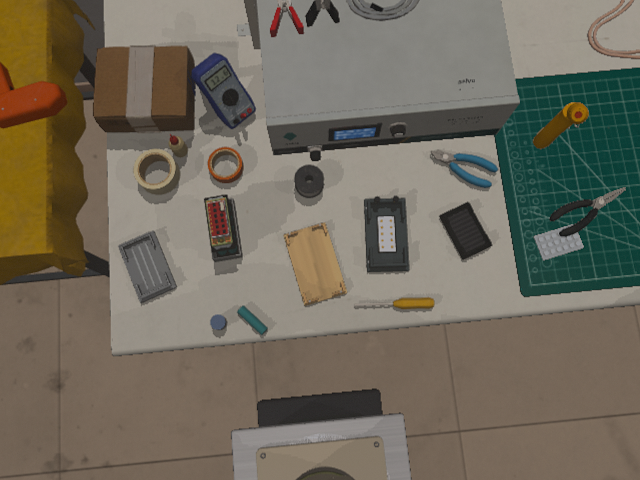

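View pics/scene0.png

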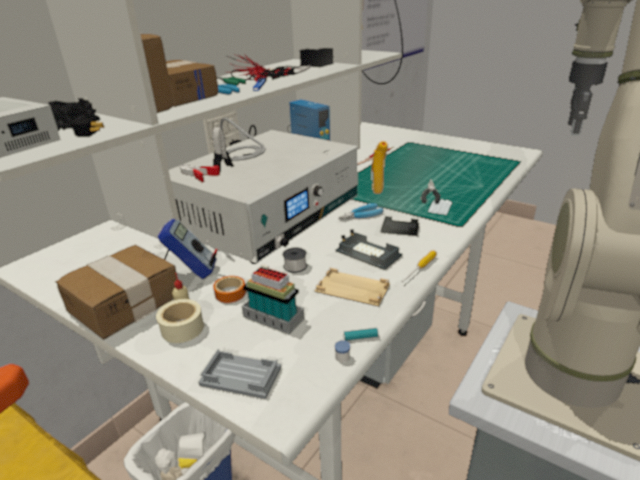

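The top view shows the stack at (222,225), the steel dish at (147,267), the plywood board at (315,263), the cradle at (387,234) and the black tray at (466,231). The scene view agrees: a finned red guard board sits on the teal cells in the grey case. Next I'll measure outlines in both views.

```bash
cat > h.py <<'E'
import numpy as np,cv2,pickle
from scipy.spatial.transform import Rotation as Ro
def load(n): return pickle.load(open(f"pics/{n}.pkl","rb"))
def snap(name,tag):
    from workcell import optics
    c=optics.camera(name); pickle.dump(c,open(f"pics/{tag}.pkl","wb")); cv2.imwrite(f"pics/{tag}.png",c["color"][:,:,::-1]); return c
def ray(c,uv):
    d=c["R"].T@np.linalg.solve(c["mtx"],[uv[0],uv[1],1]); return -c["R"].T@c["t"],d/np.linalg.norm(d)
def plane(c,uv,z):
    o,d=ray(c,uv); return o+d*(z-o[2])/d[2]
def proj(c,X):
    p=c["mtx"]@(c["R"]@np.asarray(X,float)+c["t"]); return p[:2]/p[2]
def tri(obs):
    A=np.zeros((3,3));b=np.zeros(3);rs=[ray(c,uv) for c,uv in obs]
    for o,d in rs: P=np.eye(3)-np.outer(d,d);A+=P;b+=P@o
    X=np.linalg.solve(A,b); return X,[float(np.linalg.norm((np.eye(3)-np.outer(d,d))@(X-o))) for o,d in rs]
def blob(c,roi,f):
    x0,y0,x1,y1=roi; im=c["color"][y0:y1,x0:x1]; hsv=cv2.cvtColor(im,cv2.COLOR_RGB2HSV).astype(int)
    m=f(hsv[...,0],hsv[...,1],hsv[...,2]).astype(np.uint8)*255
    m=cv2.morphologyEx(m,cv2.MORPH_OPEN,np.ones((2,2),np.uint8))
    cs,_=cv2.findContours(m,cv2.RETR_EXTERNAL,cv2.CHAIN_APPROX_NONE); k=max(cs,key=cv2.contourArea)
    return k.reshape(-1,2)+[x0,y0],cv2.contourArea(k)
def rect(c,k,z):
    """min-area rectangle of the contour cast on plane z: centre, long, short, yaw(deg) of long side"""
    P=np.array([plane(c,p,z)[:2] for p in k])*1000
    (cx,cy),(w,h),a=cv2.minAreaRect(P.astype(np.float32))
    if w<h: w,h=h,w;a+=90
    return np.round([cx,cy,w,h,(a+90)%180-90],1)
E
python3 - <<'E'
from h import *
t=load("top0")
hsv=cv2.cvtColor(t["color"],cv2.COLOR_RGB2HSV)
for n,p in dict(bench=(290,210),shadow=(105,270),dish=(140,265),dishrim=(125,250),wood=(315,265),cradle=(375,262),block=(387,235),tray=(466,231),case=(232,252),red=(218,225)).items(): print(n,hsv[p[1],p[0]])
for n,roi,f,z in [("dish",(105,220,190,310),lambda h,s,v:v<160,.011),("wood",(275,212,355,312),lambda h,s,v:s>70,.006),
 ("cradle",(350,185,425,285),lambda h,s,v:v<100,.013),("block",(365,205,410,265),lambda h,s,v:v>170,.012),("tray",(430,195,500,265),lambda h,s,v:v<90,.011),
 ("stackall",(190,185,250,265),lambda h,s,v:(v<110)|(s>80),.03),("red",(195,185,250,265),lambda h,s,v:(s>120)&(v>110)&((h<8)|(h>172)),.15)]:
    k,a=blob(t,roi,f); print(n,a,rect(t,k,z))
a=cv2.resize(t["color"][180:310,100:260],None,fx=3,fy=3,interpolation=cv2.INTER_CUBIC)
cv2.imwrite("pics/crop1.png",a[:,:,::-1])
E
```

```text
bench [ 18  31 142]
shadow [23 26 39]
dish [10  8 96]
dishrim [10  9 85]
wood [ 17 111 143]
cradle [ 0  0 58]
block [135   3 167]
tray [165  12  44]
case [88 61 50]
red [  2 141  83]
dish 7439.0 [471.3 299.6 181.4 164.5  -2.9]
wood 3183.0 [439.7 -24.9 145.7  86.1  11.5]
cradle 3047.5 [ 482.4 -168.1  150.9   82.1   -4.3]
block 1.0 [ 452.7 -154.1    2.     1.9   -6.8]
tray 1637.5 [ 474.2 -322.2   97.9   68.5   20.1]
stackall 1946.0 [517.5 143.1 139.3  58.5   4.4]
red 29.0 [492.2 144.   21.1   7.7   7.5]
```

View pics/crop1.png

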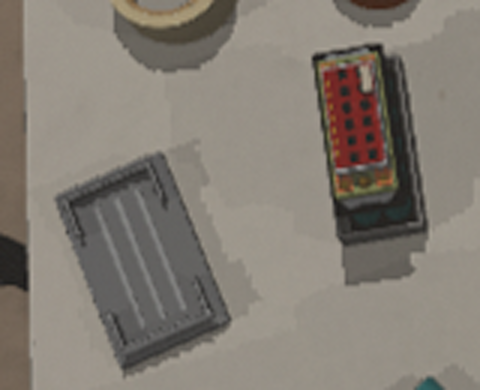

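The crop shows the guard board on top, at roughly crop (355,125), offset from the case because of parallax. The dish outline is clear at crop (143,262). The holder sizes match, so I'll refine the dish and block and plan the move to the stack.

```bash
cat >> h.py <<'E'
def pose():
    from workcell import manip
    o=manip.get_obs(); return o,np.array(o["position"]),Ro.from_quat(o["ee_rot"])
def go(x,y,z,yaw,start=None):
    """start=(pos,Rot) else measured; prints tool-frame shift (units of 25mm) before and after turn, and turn (units 4deg)"""
    if start is None: _,p,R=pose()
    else: p,R=start
    Rt=Ro.from_euler("zyx",[yaw,0,180],degrees=True)
    rv=(R.inv()*Rt).as_rotvec(degrees=True)
    d=np.array([x,y,z])-p
    print("cur",p.round(4),"yaw",round(np.degrees(np.arctan2(*R.as_matrix()[1::-1,0])),2),"| turn u",(rv/4).round(2),"| shift u in old axes",(R.inv().apply(d)/.025).round(2)," in new axes",(Rt.inv().apply(d)/.025).round(2))
E
python3 - <<'E'
from h import *
t=load("top0");w=load("wrist0")
o,p,R=pose()
C=-w["R"].T@w["t"]; print("cam in tool",R.inv().apply(C-p).round(4),"axes in tool",(R.inv().as_matrix()@w["R"].T).round(3).tolist(),"fwd",w["R"][2].round(3))
for n,roi,f,z in [("dish",(105,220,190,310),lambda h,s,v:(v<112)&(s<20),.011),("block",(370,205,402,262),lambda h,s,v:v>130,.012),("tray",(430,195,500,265),lambda h,s,v:v<70,.011)]:
    k,a=blob(t,roi,f); print(n,a,rect(t,k,z))
go(.46,.145,.32,7)
E
```

```text
cam in tool [ 0.0733 -0.0008 -0.1436] axes in tool [[0.001, -0.958, -0.287], [1.0, 0.001, -0.001], [0.001, -0.287, 0.958]] fwd [-0.278 -0.07  -0.958]
dish 2330.0 [464.8 297.2 122.9  74.4  18.9]
block 502.0 [ 484.1 -169.3   67.9   30.9   -4.3]
tray 1570.5 [ 474.6 -322.5   97.3   65.7   20.1]
cur [ 0.1556 -0.605   0.2307] yaw 14.43 | turn u [-0.01  0.    5.36] | shift u in old axes [ 19.26 -26.03  -3.55]  in new axes [  8.43 -31.26  -3.57]
```

```bash
sed -i 's/"zyx",\[yaw/"ZYX",[yaw/' h.py; python3 - <<'E'
from h import *
go(.5,-.33,.30,7)
go(.53,.145,.30,7,(np.array([.5,-.33,.3]),Ro.from_euler("ZYX",[7,0,180],degrees=True)))
E
```

```text
cur [ 0.1556 -0.605   0.2307] yaw 14.43 | turn u [-0.01  0.    1.86] | shift u in old axes [16.08 -7.23 -2.76]  in new axes [15.01 -9.24 -2.77]
cur [ 0.5  -0.33  0.3 ] yaw 7.0 | turn u [0. 0. 0.] | shift u in old axes [  3.51 -18.71  -0.  ]  in new axes [  3.51 -18.71  -0.  ]
```

Emit:
jog_arm(
  dr=[
    [0,0,0.2],
    [0,0,0.2],
    [0,0,0.2],
    [0,0,0.2],
    [0,0,0.2],
    [0,0,0.2],
    [0,0,0.2],
    [0,0,0.2],
    [0,0,0.2],
    [0,0,0.06],
  ],
  translation=[
    [1,-0.6,-0.4],
    [1,-0.6,-0.4],
    [1,-0.6,-0.4],
    [1,-0.6,-0.4],
    [1,-0.6,-0.4],
    [1,-0.6,-0.4],
    [1,-0.6,-0.4],
    [1,-0.6,0],
    [1,-0.6,0],
    [1,-0.6,0],
  ],
  jaw=[1,1,1,1,1,1,1,1,1,1],
)

```text
clock: 1.15
position: [0.3736, -0.4103, 0.3013]
ee_rot: [0.998, 0.061, -0.0, 0.0]
ft_force: [-0.3, 0.6, -0.4]
grip_width: 1.003
grasp_force: 0.0
```

Emit:
jog_arm(
  dr=[
    [0,0,0],
    [0,0,0],
    [0,0,0],
    [0,0,0],
    [0,0,0],
    [0,0,0],
  ],
  translation=[
    [1,-0.6,0],
    [1,-0.6,0],
    [1,-0.6,0],
    [1,-0.6,0],
    [1,-0.6,0],
    [0,0,0],
  ],
  jaw=[1,1,1,1,1,1],
)

```text
clock: 1.75
position: [0.4908, -0.3175, 0.3008]
ee_rot: [0.998, 0.064, 0.0, -0.001]
ft_force: [-0.3, 1.5, -0.3]
grip_width: 0.999
grasp_force: 0.0
```

```bash
python3 - <<'E'
from h import *
snap("wrist","w1")
go(.53,-.10,.30,7)
E
```

```text
cur [ 0.4892 -0.3196  0.3008] yaw 7.2 | turn u [-0.01  0.    0.05] | shift u in old axes [ 2.72 -8.51  0.04]  in new axes [ 2.69 -8.52  0.03]
```

Emit:
jog_arm(
  dr=[
    [0,0,0],
    [0,0,0],
    [0,0,0],
    [0,0,0],
    [0,0,0],
    [0,0,0],
    [0,0,0],
    [0,0,0],
    [0,0,0],
    [0,0,0],
  ],
  translation=[
    [0.3,-1,0],
    [0.3,-1,0],
    [0.3,-1,0],
    [0.3,-1,0],
    [0.3,-1,0],
    [0.3,-1,0],
    [0.3,-1,0],
    [0.3,-1,0],
    [0.3,-0.5,0],
    [0,0,0],
  ],
  jaw=[1,1,1,1,1,1,1,1,1,1],
)

```text
clock: 2.8
position: [0.5293, -0.1014, 0.3013]
ee_rot: [0.998, 0.062, 0.0, -0.0]
ft_force: [-0.1, -1.0, 0.1]
grip_width: 0.999
grasp_force: 0.0
```

```bash
python3 - <<'E'
from h import *
snap("wrist","w2")
go(.53,.145,.30,7)
E
```

```text
cur [ 0.529  -0.1031  0.3012] yaw 7.0 | turn u [ 0.01  0.   -0.  ] | shift u in old axes [ 1.25 -9.84  0.04]  in new axes [ 1.25 -9.84  0.05]
```

Emit:
jog_arm(
  dr=[
    [0,0,0],
    [0,0,0],
    [0,0,0],
    [0,0,0],
    [0,0,0],
    [0,0,0],
    [0,0,0],
    [0,0,0],
    [0,0,0],
    [0,0,0],
  ],
  translation=[
    [0.1,-1,0],
    [0.1,-1,0],
    [0.1,-1,0],
    [0.1,-1,0],
    [0.1,-1,0],
    [0.1,-1,0],
    [0.1,-1,0],
    [0.1,-1,0],
    [0.1,-1,0],
    [0.1,-0.8,0],
  ],
  jaw=[1,1,1,1,1,1,1,1,1,1],
)

```text
clock: 3.85
position: [0.5245, 0.143, 0.3011]
ee_rot: [0.998, 0.06, -0.0, 0.0]
ft_force: [-0.5, 0.2, 0.1]
grip_width: 1.0
grasp_force: 0.0
```

Emit:
jog_arm(
  dr=[
    [0,0,0],
    [0,0,0],
  ],
  translation=[
    [0,0,0],
    [0,0,0],
  ],
  jaw=[1,1],
)

```text
clock: 4.05
position: [0.5246, 0.142, 0.301]
ee_rot: [0.998, 0.06, -0.0, 0.0]
ft_force: [-0.2, -0.3, 0.1]
grip_width: 1.001
grasp_force: 0.0
```

```bash
python3 - <<'E'
from h import *
snap("wrist","w3")
w1=load("w1");w2=load("w2")
cv2.imwrite("pics/m12.png",np.hstack([cv2.resize(w1["color"],(400,300)),cv2.resize(w2["color"],(400,300))])[:,:,::-1])
go(.53,.145,.30,7)
E
```

```text
cur [0.5247 0.1416 0.301 ] yaw 6.83 | turn u [ 0.01  0.01 -0.04] | shift u in old axes [ 0.23 -0.11  0.04]  in new axes [ 0.23 -0.11  0.04]
```

View pics/w3.png

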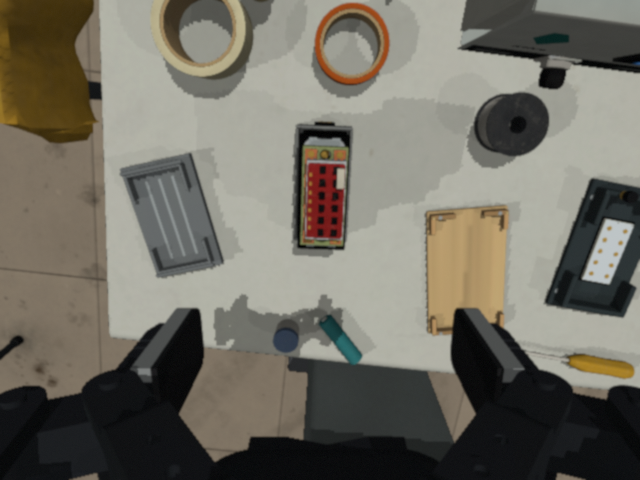

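View pics/m12.png

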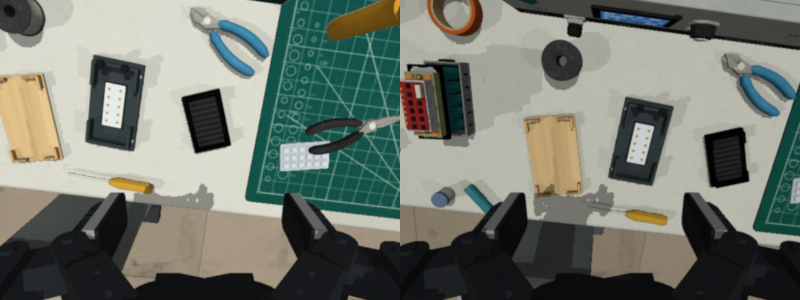

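The w3 view shows the stack from above (guard board at about (325,200), case at about (323,187)), the dish at (172,213) and the plywood board at (467,270). The pair w1/w2 shows tray, cradle and board. Next: rectangles in several views, plus triangulated heights.

```bash
python3 - <<'E'
from h import *
t=load("top0");w1=load("w1");w2=load("w2");w3=load("w3")
dark=lambda h,s,v:v<70
def B(n,c,roi,f,z,p=True):
    k,a=blob(c,roi,f); r=rect(c,k,z)
    if p: print(n,a,r)
    m=cv2.moments(k.astype(np.int32).reshape(-1,1,2)); return np.array([m["m10"]/m["m00"],m["m01"]/m["m00"]])
wood=lambda h,s,v:(s>85)&(h>8)&(h<28)
red=lambda h,s,v:(s>120)&((h<8)|(h>172))&(v>55)
S=[]
for tag,c,roi in [("top",t,(275,212,355,312)),("w2",w2,(195,170,300,320)),("w3",w3,(415,195,518,345))]: S.append((c,B("wood "+tag,c,roi,wood,.008)))
print("wood",tri(S))
S=[]
for tag,c,roi in [("top",t,(370,205,402,262)),("w1",w1,(160,120,210,215)),("w2",w2,(360,185,420,270)),("w3",w3,(580,210,635,290))]: S.append((c,B("block "+tag,c,roi,lambda h,s,v:v>135,.012)))
print("block",tri(S))
S=[]
for tag,c,roi in [("top",t,(430,195,500,265)),("w1",w1,(280,130,380,260)),("w2",w2,(475,195,568,310))]: S.append((c,B("tray "+tag,c,roi,lambda h,s,v:v<75,.012)))
print("tray",tri(S))
S=[]
for tag,c,roi in [("top",t,(350,185,425,285)),("w1",w1,(120,80,245,250)),("w2",w2,(330,150,445,300))]: S.append((c,B("cradle "+tag,c,roi,lambda h,s,v:v<95,.013)))
print("cradle",tri(S))
S=[]
for tag,c,roi in [("top",t,(105,220,190,310)),("w3",w3,(115,145,228,282))]: S.append((c,B("dish "+tag,c,roi,lambda h,s,v:(v<112)&(s<22),.011)))
print("dish",tri(S))
S=[]
for tag,c,roi in [("top",t,(195,185,250,265)),("w3",w3,(290,130,360,255)),("w2",w2,(0,100,80,230))][:2]: S.append((c,B("red "+tag,c,roi,red,.107)))
print("red",tri(S))
B("guard",w3,(292,135,352,246),lambda h,s,v:(v>90)&(s>60)|((v>120)),.105)
B("case",w3,(285,112,360,255),lambda h,s,v:(v<95)|(s>60),.028)
cv2.imwrite("pics/s3.png",cv2.resize(w3["color"][110:260,270:380],None,fx=4,fy=4,interpolation=cv2.INTER_CUBIC)[:,:,::-1])
E
```

```text
wood top 3112.5 [439.3 -24.8 144.8  85.1  11.4]
wood w2 9572.5 [442.4 -23.9 146.2  85.2  11.5]
wood w3 8535.0 [442.5 -23.5 147.4  86.2  11.7]
wood (array([ 0.44363824, -0.0242005 , -0.00669472]), [0.0028854715033373, 0.0033054382135936, 0.004443854738262971])
block top 500.0 [ 484.1 -169.3   67.9   30.9   -4.3]
block w1 2127.0 [ 485.7 -167.7   70.8   32.7   -4.1]
block w2 1822.5 [ 485.9 -167.8   70.4   32.1   -4.1]
block w3 1732.0 [ 486.1 -168.1   69.9   32.1   -4. ]
block (array([ 0.48591962, -0.16854887,  0.01041821]), [0.0023605680554751643, 0.0014362939177897259, 0.000690844253679778, 0.0011301214268161948])
tray top 1578.5 [ 474.4 -322.1   97.2   66.6   20.2]
tray w1 5402.5 [ 478.7 -322.3   97.5   62.4   20.2]
tray w2 5322.5 [ 478.8 -321.4  102.2   68.2   20.2]
tray (array([ 0.47750908, -0.32402315,  0.00208331]), [0.001953622068690439, 0.002273845323048593, 0.0013994743459731555])
cradle top 3024.5 [ 482.6 -168.1  150.5   81.9   -4.3]
cradle w1 11105.0 [ 486.7 -169.2  143.3   82.6   -4. ]
cradle w2 9755.0 [ 487.3 -166.3  144.6   81.    -4.1]
cradle (array([ 0.48656951, -0.16806052, -0.00201592]), [0.003941578984761495, 0.0037134957497098765, 0.0017697892133165056])
dish top 2342.5 [464.8 296.9 123.1  75.   18.9]
dish w3 7860.0 [467.4 297.9 123.3  76.5  19.2]
dish (array([ 0.46682511,  0.30188493, -0.0028072 ]), [0.0011043336804781485, 0.0011043336804781297])
red top 365.5 [521.6 142.   60.5  29.8   6. ]
red w3 2059.0 [525.1 143.7  60.6  29.1   5.1]
red (array([0.52220459, 0.14334345, 0.09533977]), [0.00024295901208457594, 0.00024295901208456943])
guard 4101.5 [527.9 145.6  82.   35.6   4.5]
case 6318.5 [518.1 147.  123.   54.1   4.7]
```

View pics/s3.png

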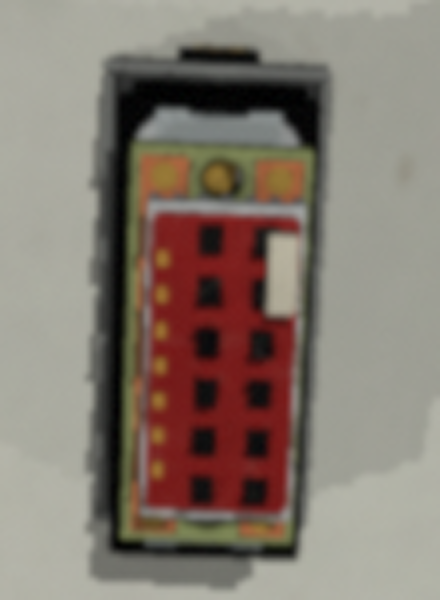

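Guard board: about (524,143.5) mm, yaw about 5°. The holder positions agree between views to within a few mm. I'll drop to a closer view above the stack for an accurate position and height.

Emit:
jog_arm(
  dr=[
    [0,0,0.1],
    [0,0,0.1],
    [0,0,0.1],
    [0,0,0.1],
    [0,0,0],
    [0,0,0],
    [0,0,0],
    [0,0,0],
  ],
  translation=[
    [0,0,1],
    [0,0,1],
    [0,0,1],
    [0,0,1],
    [0,0,1],
    [0,0,0.6],
    [0,0,0],
    [0,0,0],
  ],
  jaw=[1,1,1,1,1,1,1,1],
)

```text
clock: 4.9
position: [0.5246, 0.1433, 0.162]
ee_rot: [0.999, 0.047, 0.0, 0.0]
ft_force: [-0.2, 0.1, 0.5]
grip_width: 1.001
grasp_force: 0.0
```

```bash
python3 - <<'E'
from h import *
c=snap("wrist","w4");w3=load("w3")
red=lambda h,s,v:(s>120)&((h<8)|(h>172))&(v>55)
S=[]
for tag,q,roi in [("w3",w3,(290,130,360,255)),("w4",c,(150,0,500,480))]:
    k,a=blob(q,roi,red); print(tag,a,rect(q,k,.107),k.min(0),k.max(0)); r=cv2.minAreaRect(k.astype(np.float32)); S.append((q,r[0]))
X,e=tri(S); print("red tri",X,e)
go(X[0],X[1],.09,5)
E
```

```text
w3 2059.0 [525.1 143.7  60.6  29.1   5.1] [308 165] [344 238]
w4 5561.5 [525.8 144.1  60.8  29.4   5.1] [298 200] [358 315]
red tri [0.52400724 0.14351385 0.09828932] [2.5235438401676633e-05, 2.5235438401686208e-05]
cur [0.5248 0.1436 0.1625] yaw 5.35 | turn u [-0.   -0.02  0.09] | shift u in old axes [-0.04  0.    2.9 ]  in new axes [-0.03  0.    2.9 ]
```

View pics/w4.png

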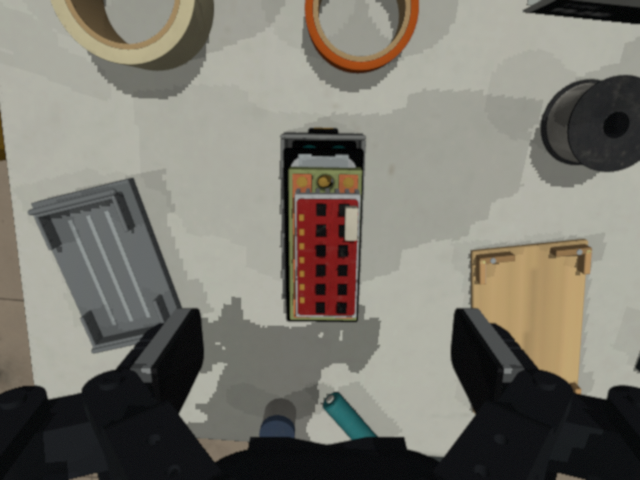

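The w4 view shows the guard board at (328,258), centred under the tool. A vertical baseline gives a weak height, so I'll step sideways once to get a proper one.

Emit:
jog_arm(
  dr=[
    [0,0,0],
    [0,0,0],
    [0,0,0],
    [0,0,0],
    [0,0,0],
    [0,0,0],
  ],
  translation=[
    [0,1,0],
    [0,1,0],
    [0,1,0],
    [0,1,0],
    [0,0,0],
    [0,0,0],
  ],
  jaw=[1,1,1,1,1,1],
)

```text
clock: 5.55
position: [0.5341, 0.0441, 0.1625]
ee_rot: [0.999, 0.046, 0.001, 0.0]
ft_force: [0.1, 0.3, -0.1]
grip_width: 0.999
grasp_force: 0.0
```

```bash
python3 - <<'E'
from h import *
c=snap("wrist","w5");w4=load("w4")
red=lambda h,s,v:(s>120)&((h<8)|(h>172))&(v>55)
S=[]
for q in (w4,c):
    k,a=blob(q,(100,100,500,360),red); print(a,rect(q,k,.107),k.min(0),k.max(0)); S.append((q,cv2.minAreaRect(k.astype(np.float32))[0]))
X,e=tri(S); print("red tri",X,e)
S=[]
for q,roi in ((w4,(465,230,600,400)),(c,(300,230,480,400))):
    k,a=blob(q,roi,lambda h,s,v:(s>85)&(h>8)&(h<28)); i=k[np.argmin(k.sum(1))]; print(i,k.min(0)); S.append((q,i))
print("wood far-left stop corner",tri(S))
go(.525,.1437,.0895,5)
E
```

```text
5561.5 [525.8 144.1  60.8  29.4   5.1] [298 200] [358 315]
5306.5 [525.6 143.2  61.   29.6   4.4] [100 201] [164 316]
red tri [0.52640015 0.14378118 0.105775  ] [0.0002355063180867207, 0.00023550631808685196]
[473 252] [472 241]
[342 252] [340 241]
wood far-left stop corner (array([0.50446364, 0.03069677, 0.00081849]), [0.00010627783285656252, 0.00010627783285646737])
cur [0.5339 0.045  0.1623] yaw 5.41 | turn u [-0.   -0.02  0.1 ] | shift u in old axes [ 0.01 -3.96  2.91]  in new axes [-0.01 -3.96  2.91]
```

Height confirmed at 0.106 m for the board face. Now I'll grasp the guard board with the tips just above the copper bars, then lift.

Emit:
jog_arm(
  dr=[
    [0,0,0],
    [0,0,0.1],
    [0,0,0],
    [0,0,0],
    [0,0,0],
    [0,0,0],
    [0,0,0],
    [0,0,0],
    [0,0,0],
    [0,0,0],
  ],
  translation=[
    [0,-1,0],
    [0,-1,0],
    [0,-1,0],
    [0,-0.96,0],
    [0,0,0.5],
    [0,0,1],
    [0,0,0.8],
    [0,0,0.4],
    [0,0,0.2],
    [0,0,0],
  ],
  jaw=[0.8,0.8,0.8,0.8,0.8,0.8,0.8,0.8,0.8,0.8],
  squeeze=50,
)

```text
clock: 6.6
position: [0.5244, 0.143, 0.0887]
ee_rot: [0.999, 0.044, -0.0, -0.0]
ft_force: [0.2, 0.7, -0.5]
grip_width: 0.801
grasp_force: 0.0
```

Emit:
jog_arm(
  dr=[
    [0,0,0],
    [0,0,0],
    [0,0,0],
    [0,0,0],
    [0,0,0],
    [0,0,0],
    [0,0,0],
  ],
  translation=[
    [0,0,0],
    [0,0,0],
    [0,0,0],
    [0,0,0],
    [0,0,0],
    [0,0,0],
    [0,0,0],
  ],
  jaw=[0.2,0,0,0,0,0,0],
)

```text
clock: 7.3
position: [0.5251, 0.1431, 0.0898]
ee_rot: [0.999, 0.044, 0.001, -0.0]
ft_force: [-0.7, 0.7, 6.4]
grip_width: 0.364
grasp_force: 50.6
```

Emit:
jog_arm(
  dr=[
    [0,0,0],
    [0,0,0],
    [0,0,-0.95],
    [0,0,-0.95],
    [0,0,-0.95],
    [0,0,-0.95],
    [0,0,0],
  ],
  translation=[
    [0,0,-0.5],
    [0,0,-1],
    [0,0,-1],
    [0,0,-1],
    [0,0,0],
    [0,0,0],
    [0,0,0],
  ],
  jaw=[0,0,0,0,0,0,0],
)

```text
clock: 8.0
position: [0.5245, 0.1428, 0.1771]
ee_rot: [0.984, 0.176, 0.0, 0.0]
ft_force: [0.3, -0.1, -1.2]
grip_width: 0.361
grasp_force: 49.8
```

```bash
python3 - <<'E'
from h import *
c=snap("wrist","w6")
go(.478,-.322,.13,20.2)
E
```

```text
cur [0.5244 0.1428 0.1768] yaw 20.1 | turn u [ 0.   -0.   -0.02] | shift u in old axes [-8.14 16.82  1.87]  in new axes [-8.16 16.81  1.87]
```

View pics/w6.png

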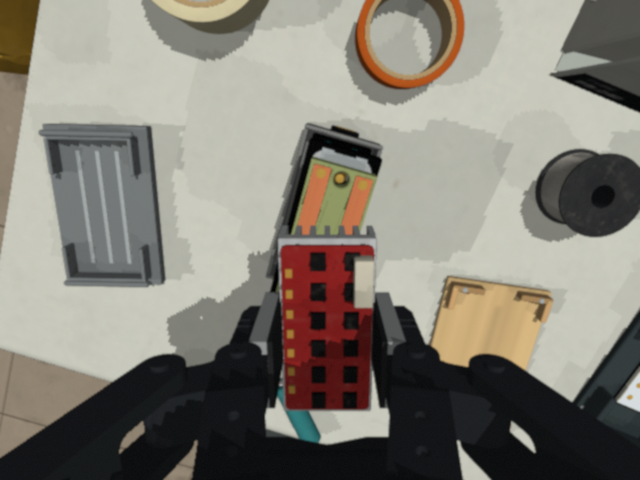

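The guard board is gripped straight at about (327,325), and the plate stayed in place. Carrying it to the tray.

Emit:
jog_arm(
  dr=[
    [0,0,0],
    [0,0,0],
    [0,0,0],
    [0,0,0],
    [0,0,0],
    [0,0,0],
    [0,0,0],
    [0,0,0],
    [0,0,0],
    [0,0,0],
  ],
  translation=[
    [-0.4,0.7,0],
    [-0.5,1,0],
    [-0.5,1,0],
    [-0.5,1,0],
    [-0.5,1,0],
    [-0.5,1,0],
    [-0.5,1,0],
    [-0.5,1,0],
    [-0.5,1,0],
    [-0.5,1,0],
  ],
  jaw=[0,0,0,0,0,0,0,0,0,0],
)

```text
clock: 9.05
position: [0.4928, -0.128, 0.1765]
ee_rot: [0.985, 0.174, -0.0, 0.0]
ft_force: [0.3, 0.7, -1.4]
grip_width: 0.357
grasp_force: 49.8
```

Emit:
jog_arm(
  dr=[
    [0,0,0],
    [0,0,0],
    [0,0,0],
    [0,0,0],
    [0,0,0],
    [0,0,0],
    [0,0,0],
    [0,0,0],
    [0,0,0],
    [0,0,0],
  ],
  translation=[
    [-0.5,1,0],
    [-0.5,1,0],
    [-0.5,1,0],
    [-0.5,1,0.4],
    [-0.5,1,0.5],
    [-0.5,1,0.5],
    [-0.26,0.9,0.5],
    [0,0.2,0],
    [0,0,0],
    [0,0,0],
  ],
  jaw=[0,0,0,0,0,0,0,0,0,0],
)

```text
clock: 10.05
position: [0.4786, -0.3205, 0.1294]
ee_rot: [0.984, 0.176, 0.0, -0.0]
ft_force: [0.4, 0.5, -1.6]
grip_width: 0.364
grasp_force: 49.8
```

```bash
python3 - <<'E'
from h import *
c=snap("wrist","w7")
k,a=blob(c,(250,150,420,470),lambda h,s,v:(s>120)&((h<8)|(h>172))&(v>55)); o,p,R=pose(); print(rect(c,k,p[2]+.016))
go(.478,-.322,.013,20.2)
E
```

```text
[ 479.5 -319.5   61.4   29.9   20.3]
cur [ 0.4787 -0.3204  0.1296] yaw 20.25 | turn u [ 0.   -0.01  0.01] | shift u in old axes [-0.05  0.05  4.66]  in new axes [-0.05  0.05  4.66]
```

View pics/w7.png

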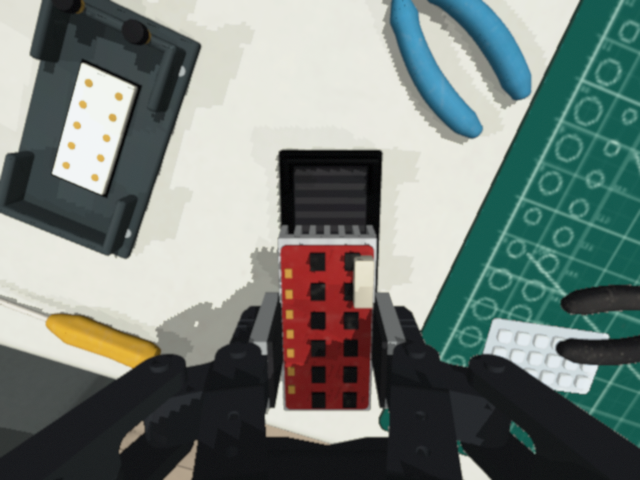

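The board is lined up with the tray (tray columns 279–382, board centred at 327). Lowering and releasing.

Emit:
jog_arm(
  dr=[
    [0,0,0],
    [0,0,0],
    [0,0,0],
    [0,0,0],
    [0,0,0],
    [0,0,0],
    [0,0,0],
    [0,0,0],
    [0,0,0],
    [0,0,0],
  ],
  translation=[
    [-0.05,0.06,0.7],
    [0,0,1],
    [0,0,1],
    [0,0,0.8],
    [0,0,0.5],
    [0,0,0.3],
    [0,0,0.2],
    [0,0,0.1],
    [0,0,0.04],
    [0,0,0],
  ],
  jaw=[0,0,0,0,0,0,0,0,0,0],
)

```text
clock: 11.1
position: [0.4776, -0.3238, 0.0133]
ee_rot: [0.985, 0.175, 0.0, 0.0]
ft_force: [-0.2, 0.7, -1.3]
grip_width: 0.362
grasp_force: 49.9
```

Emit:
jog_arm(
  dr=[
    [0,0,0],
    [0,0,0],
    [0,0,0],
    [0,0,0],
    [0,0,0],
    [0,0,0],
    [0,0,0],
    [0,0,0],
    [0,0,0],
    [0,0,0],
  ],
  translation=[
    [0,0,0],
    [0,0,0],
    [0,0,0],
    [0,0,0],
    [0,0,0],
    [0,0,-0.4],
    [0,0,-1],
    [0,0,-1],
    [0,0,-1],
    [0,0,-1],
  ],
  jaw=[0.55,0.58,0.58,0.58,0.58,0.58,0.58,0.58,0.58,0.58],
)

```text
clock: 12.1
position: [0.4774, -0.3235, 0.1247]
ee_rot: [0.985, 0.175, 0.0, 0.0]
ft_force: [0.4, -0.1, -0.0]
grip_width: 0.579
grasp_force: 0.0
```

```bash
python3 - <<'E'
from h import *
c=snap("wrist","w8")
k,a=blob(c,(200,150,450,470),lambda h,s,v:(s>120)&((h<8)|(h>172))&(v>55)); o,p,R=pose(); print(rect(c,k,.029))
k,a=blob(c,(220,130,450,440),lambda h,s,v:(v<75)|((s>120)&((h<8)|(h>172)))); print(k.min(0),k.max(0))
go(.5245,.143,.18,5)
E
```

```text
[ 477.7 -323.1   61.2   29.1   20.4]
[275 148] [379 301]
cur [ 0.4792 -0.3245  0.1291] yaw 20.2 | turn u [ 0.07 -0.06  3.8 ] | shift u in old axes [  8.16 -16.92  -2.09]  in new axes [  3.43 -18.47  -2.04]
```

View pics/w8.png

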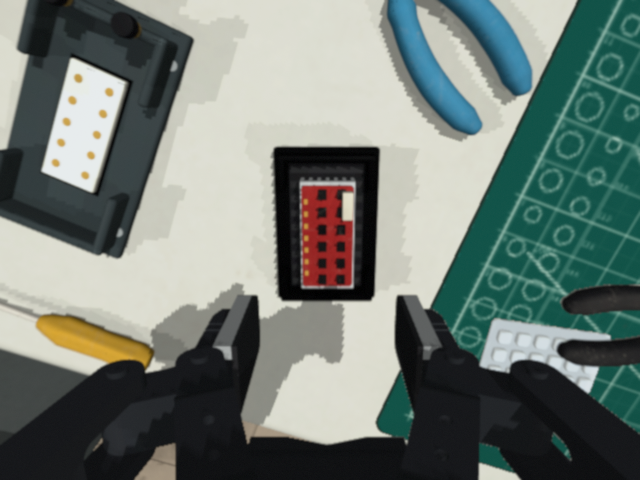

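The guard board lies flat and centred in the tray, with red at (328,235) inside rim (275–379,148–301). Returning for the plate.

Emit:
jog_arm(
  dr=[
    [0,0,0.95],
    [0,0,0.95],
    [0,0,0.95],
    [0,0,0.95],
    [0,0,0],
    [0,0,0],
    [0,0,0],
    [0,0,0],
    [0,0,0],
    [0,0,0],
  ],
  translation=[
    [0,0,-0.5],
    [0,0,-0.5],
    [0,0,-0.5],
    [0,0,-0.6],
    [0.2,-1,0],
    [0.2,-1,0],
    [0.2,-1,0],
    [0.2,-1,0],
    [0.2,-1,0],
    [0.2,-1,0],
  ],
  jaw=[0.8,0.8,0.8,0.8,0.8,0.8,0.8,0.8,0.8,0.8],
)

```text
clock: 13.15
position: [0.4942, -0.1704, 0.176]
ee_rot: [0.999, 0.044, 0.0, 0.0]
ft_force: [0.7, 0.6, 0.4]
grip_width: 0.799
grasp_force: 0.0
```

Emit:
jog_arm(
  dr=[
    [0,0,0],
    [0,0,0],
    [0,0,0],
    [0,0,0],
    [0,0,0],
    [0,0,0],
    [0,0,0],
    [0,0,0],
    [0,0,0],
    [0,0,0],
  ],
  translation=[
    [0.2,-1,0],
    [0.2,-1,0],
    [0.2,-1,0],
    [0.2,-1,0],
    [0.2,-1,0],
    [0.2,-1,0],
    [0.2,-1,0],
    [0.2,-1,0],
    [0.2,-1,0],
    [0.2,-1,0],
  ],
  jaw=[0.8,0.8,0.8,0.8,0.8,0.8,0.8,0.8,0.8,0.8],
)

```text
clock: 14.15
position: [0.5223, 0.0829, 0.176]
ee_rot: [0.999, 0.044, 0.0, 0.0]
ft_force: [-0.1, -0.5, 0.2]
grip_width: 0.803
grasp_force: 0.0
```

Emit:
jog_arm(
  dr=[
    [0,0,0],
    [0,0,0],
    [0,0,0],
    [0,0,0],
    [0,0,0],
  ],
  translation=[
    [0.2,-1,0],
    [0,-1,0],
    [0,-0.5,0],
    [0,0,0],
    [0,0,0],
  ],
  jaw=[0.8,0.8,0.8,0.8,0.8],
)

```text
clock: 14.65
position: [0.522, 0.1434, 0.1754]
ee_rot: [0.999, 0.043, 0.0, 0.0]
ft_force: [0.7, 0.5, -0.9]
grip_width: 0.802
grasp_force: 0.0
```

```bash
python3 - <<'E'
from h import *
c=snap("wrist","w9")
k,a=blob(c,(200,80,480,400),lambda h,s,v:(s>60)&(h<50)&(v>50)); print(a,rect(c,k,.085),k.min(0),k.max(0))
for f in (lambda h,s,v:(s>60)&(h<13)&(v>90),): 
    k,a=blob(c,(200,80,480,400),f); print("bar",a,rect(c,k,.087))
k,a=blob(c,(200,80,480,400),lambda h,s,v:(v<95)|(s>60)); print("case",rect(c,k,.028))
cv2.imwrite("pics/s9.png",cv2.resize(c["color"][100:360,220:440],None,fx=2.2,fy=2.2)[:,:,::-1])
go(.525,.143,.075,5)
E
```

```text
9682.0 [524.  145.3  88.   39.2   4.6] [291 161] [361 307]
bar 1991.5 [523.1 157.3  81.4   9.8   4.5]
case [514.8 146.6 129.6  54.8   4.6]
cur [0.522  0.143  0.1753] yaw 4.89 | turn u [ 0.01  0.   -0.03] | shift u in old axes [0.12 0.   4.01]  in new axes [0.12 0.01 4.01]
```

View pics/s9.png

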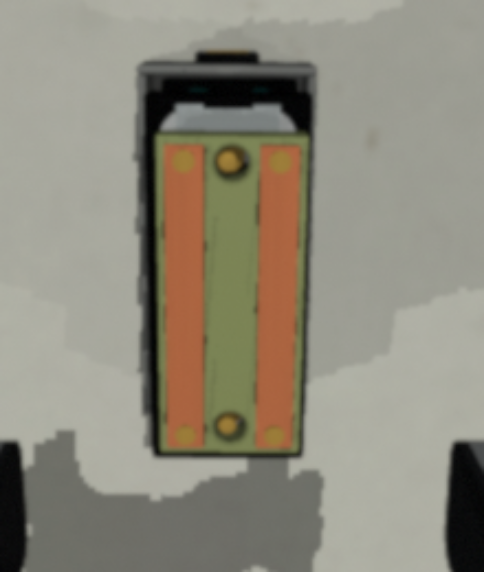

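The plate is at (524,145) mm, yaw 4.6°, 88×39 mm measured, with both studs visible through the holes at crop (230,161) and (229,426). Grasping it and lifting straight up.

Emit:
jog_arm(
  dr=[
    [0,0,0.07],
    [0,0,0],
    [0,0,0],
    [0,0,0],
    [0,0,0],
    [0,0,0],
    [0,0,0],
    [0,0,0],
    [0,0,0],
  ],
  translation=[
    [0.09,-0.08,0.6],
    [0,0,1],
    [0,0,1],
    [0,0,0.7],
    [0,0,0.4],
    [0,0,0.2],
    [0,0,0.09],
    [0,0,0],
    [0,0,0],
  ],
  jaw=[0.8,0.8,0.8,0.8,0.8,0.8,0.8,0.6,0.6],
)

```text
clock: 15.6
position: [0.5243, 0.1468, 0.0762]
ee_rot: [0.999, 0.041, 0.001, -0.0]
ft_force: [0.4, -0.5, -0.0]
grip_width: 0.604
grasp_force: 0.0
```

Emit:
jog_arm(
  dr=[
    [0,0,0],
    [0,0,0],
    [0,0,0],
    [0,0,0],
    [0,0,0],
    [0,0,0],
    [0,0,0],
  ],
  translation=[
    [0,0,0],
    [0,0,0],
    [0,0,0],
    [0,0,0],
    [0,0,0],
    [0,0,0],
    [0,0,0],
  ],
  jaw=[0.3,0,0,0,0,0,0],
)

```text
clock: 16.3
position: [0.5244, 0.1469, 0.0765]
ee_rot: [0.999, 0.041, 0.001, -0.0]
ft_force: [-0.1, -0.8, 6.7]
grip_width: 0.432
grasp_force: 50.6
```

Emit:
jog_arm(
  dr=[
    [0,0,0],
    [0,0,0],
    [0,0,0],
    [0,0,-0.9],
    [0,0,-0.9],
    [0,0,-0.9],
    [0,0,-0.9],
    [0,0,0],
  ],
  translation=[
    [0,0,-0.3],
    [0,0,-0.6],
    [0,0,-1],
    [0,0,-1],
    [0,0,-1],
    [0,0,0],
    [0,0,0],
    [0,0,0],
  ],
  jaw=[0,0,0,0,0,0,0,0],
)

```text
clock: 17.1
position: [0.524, 0.1468, 0.1742]
ee_rot: [0.986, 0.166, 0.001, 0.0]
ft_force: [0.8, 0.3, -1.1]
grip_width: 0.427
grasp_force: 50.2
```

```bash
python3 - <<'E'
from h import *
o,p,R=pose()
c=load("w9"); a=plane(c,(324.5,173.2),.085);b=plane(c,(324.1,293.6),.085); print("studs",a,b,"mid",(a+b)/2,np.linalg.norm(a-b))
go(.467,.2975,.12,19)
E
```

```text
studs [0.56096862 0.149021   0.085     ] [0.48876811 0.14306774 0.085     ] mid [0.52486837 0.14604437 0.085     ] 0.07244553519047925
cur [0.524  0.1468 0.1742] yaw 19.16 | turn u [ 0.   -0.01  0.04] | shift u in old axes [-0.18 -6.44  2.17]  in new axes [-0.19 -6.44  2.17]
```

Emit:
jog_arm(
  dr=[
    [0,0,0],
    [0,0,0],
    [0,0,0],
    [0,0,0],
    [0,0,0],
    [0,0,0],
    [0,0,0],
    [0,0,0],
    [0,0,0],
  ],
  translation=[
    [0,-0.6,0],
    [0,-1,0],
    [0,-1,0],
    [0,-1,0],
    [0,-1,0.5],
    [0,-1,0.7],
    [-0.19,-0.84,0.97],
    [0,0,0],
    [0,0,0],
  ],
  jaw=[0,0,0,0,0,0,0,0,0],
)

```text
clock: 18.0
position: [0.4657, 0.2983, 0.1188]
ee_rot: [0.986, 0.166, -0.0, 0.0]
ft_force: [0.7, -0.7, -1.0]
grip_width: 0.424
grasp_force: 50.4
```

```bash
python3 - <<'E'
from h import *
c=snap("wrist","w10"); o,p,R=pose()
k,a=blob(c,(200,100,450,470),lambda h,s,v:(s>60)&(h<50)&(v>50)); print(a,rect(c,k,p[2]+.0085))
go(.467,.2975,.0135,19)
E
```

```text
23856.5 [466.3 299.1  88.8  38.5  19.2]
cur [0.4666 0.2977 0.1193] yaw 19.08 | turn u [ 0.   -0.    0.02] | shift u in old axes [0.01 0.01 4.23]  in new axes [0.01 0.01 4.23]
```

View pics/w10.png

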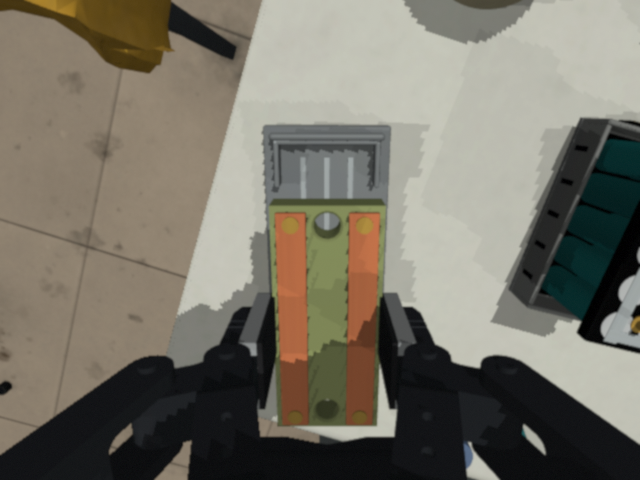

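The plate is held level over the dish (plate x 268–385, dish rim 263–390) and aligned. Lowering and releasing.

Emit:
jog_arm(
  dr=[
    [0,0,0],
    [0,0,0],
    [0,0,0],
    [0,0,0],
    [0,0,0],
    [0,0,0],
    [0,0,0],
    [0,0,0],
    [0,0,0],
    [0,0,0],
  ],
  translation=[
    [0,0,0.6],
    [0,0,1],
    [0,0,1],
    [0,0,0.7],
    [0,0,0.4],
    [0,0,0.2],
    [0,0,0.15],
    [0,0,0.1],
    [0,0,0.07],
    [0,0,0],
  ],
  jaw=[0,0,0,0,0,0,0,0,0,0],
)

```text
clock: 19.05
position: [0.467, 0.2975, 0.0136]
ee_rot: [0.986, 0.166, 0.0, -0.0]
ft_force: [0.0, -0.7, -0.1]
grip_width: 0.422
grasp_force: 50.4
```

Emit:
jog_arm(
  dr=[
    [0,0,0],
    [0,0,0],
    [0,0,0],
    [0,0,0],
    [0,0,0],
    [0,0,0],
    [0,0,0],
    [0,0,0],
    [0,0,0],
    [0,0,0],
  ],
  translation=[
    [0,0,0],
    [0,0,0],
    [0,0,0],
    [0,0,0],
    [0,0,0],
    [0,0,-0.4],
    [0,0,-1],
    [0,0,-1],
    [0,0,-1],
    [0,0,-1],
  ],
  jaw=[0.6,0.62,0.62,0.62,0.62,0.62,0.62,0.62,0.62,0.62],
)

```text
clock: 20.05
position: [0.4665, 0.2975, 0.1251]
ee_rot: [0.986, 0.166, 0.0, -0.0]
ft_force: [0.6, -0.4, 0.3]
grip_width: 0.619
grasp_force: 0.0
```

Emit:
jog_arm(
  dr=[
    [0,0,0],
    [0,0,0],
    [0,0,0],
  ],
  translation=[
    [0,0,-1],
    [0,0,-0.4],
    [0,0,0],
  ],
  jaw=[0.8,0.8,0.8],
)

```text
clock: 20.35
position: [0.4672, 0.2978, 0.1598]
ee_rot: [0.986, 0.166, 0.001, -0.0]
ft_force: [0.2, 0.2, -0.6]
grip_width: 0.8
grasp_force: 0.0
```

```bash
python3 - <<'E'
from h import *
c=snap("wrist","w11")
k,a=blob(c,(200,100,450,470),lambda h,s,v:(s>60)&(h<50)&(v>50)); print(a,rect(c,k,.023))
k,a=blob(c,(200,100,450,440),lambda h,s,v:((v<118)&(s<25))|((s>60)&(h<50)));print("dish",rect(c,k,.015))
go(.5245,.146,.15,4.7)
E
```

```text
6680.0 [467.  297.9  86.9  38.2  19.2]
dish [463.  298.3 133.1  73.2  19.1]
cur [0.4668 0.2973 0.1584] yaw 19.1 | turn u [ 0.   -0.01  3.6 ] | shift u in old axes [0.2  6.47 0.34]  in new axes [1.81 6.22 0.34]
```

The plate lies in the dish at (467,298), size 86.9×38.2 mm on the expected plane. Moving to the cell module.

Emit:
jog_arm(
  dr=[
    [0,0,0.9],
    [0,0,0.9],
    [0,0,0.9],
    [0,0,0.9],
    [0,0,0],
    [0,0,0],
    [0,0,0],
    [0,0,0],
    [0,0,0],
    [0,0,0],
  ],
  translation=[
    [0,0,0],
    [0,0,0],
    [0,0,0],
    [0,0,0],
    [0.3,1,0],
    [0.3,1,0],
    [0.3,1,0],
    [0.3,1,0],
    [0.3,1,0],
    [0.3,1,0],
  ],
  jaw=[0.8,0.8,0.8,0.8,0.8,0.8,0.8,0.8,0.8,0.8],
)

```text
clock: 21.4
position: [0.5233, 0.1502, 0.1567]
ee_rot: [0.999, 0.041, -0.001, 0.0]
ft_force: [0.4, 0.9, 0.3]
grip_width: 0.802
grasp_force: 0.0
```

Emit:
jog_arm(
  dr=[
    [0,0,0],
    [0,0,0],
    [0,0,0],
  ],
  translation=[
    [0,0.22,0],
    [0,0,0],
    [0,0,0],
  ],
  jaw=[0.8,0.8,0.8],
)

```text
clock: 21.7
position: [0.5234, 0.1471, 0.1576]
ee_rot: [0.999, 0.042, -0.001, -0.0]
ft_force: [-0.2, -0.5, -0.6]
grip_width: 0.8
grasp_force: 0.0
```

```bash
python3 - <<'E'
from h import *
c=snap("wrist","w12")
k,a=blob(c,(200,60,460,420),lambda h,s,v:((v<95)|((s>60)&(v<140)))); print("all",rect(c,k,.073))
cv2.imwrite("pics/s12.png",c["color"][60:420,160:500,::-1])
go(.5245,.146,.042,4.7)
E
```

```text
all [527.4 147.6 110.4  46.3   5. ]
cur [0.5235 0.1474 0.1579] yaw 4.81 | turn u [-0.01  0.01  0.03] | shift u in old axes [0.04 0.06 4.64]  in new axes [0.03 0.06 4.64]
```

View pics/s12.png

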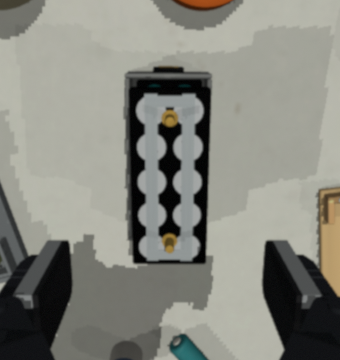

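The module stands alone in the case, with brass studs at crop (170,119) and (169,243). Grasping near the top with a firmer grip.

Emit:
jog_arm(
  dr=[
    [0,0,0],
    [0,0,0],
    [0,0,0],
    [0,0,0],
    [0,0,0],
    [0,0,0],
    [0,0,0],
    [0,0,0],
    [0,0,0],
  ],
  translation=[
    [0.04,0.06,0.6],
    [0,0,1],
    [0,0,1],
    [0,0,1],
    [0,0,0.6],
    [0,0,0.3],
    [0,0,0.14],
    [0,0,0],
    [0,0,0],
  ],
  jaw=[0.8,0.8,0.8,0.8,0.8,0.8,0.8,0.65,0.65],
  squeeze=90,
)

```text
clock: 22.65
position: [0.526, 0.1449, 0.0432]
ee_rot: [0.999, 0.041, 0.001, -0.0]
ft_force: [0.1, 0.5, 0.3]
grip_width: 0.646
grasp_force: 0.0
```

Emit:
jog_arm(
  dr=[
    [0,0,0],
    [0,0,0],
    [0,0,0],
    [0,0,0],
    [0,0,0],
    [0,0,0],
    [0,0,0],
    [0,0,0],
  ],
  translation=[
    [0,0,0],
    [0,0,0],
    [0,0,0],
    [0,0,0],
    [0,0,0],
    [0,0,0],
    [0,0,0],
    [0,0,0],
  ],
  jaw=[0.3,0,0,0,0,0,0,0],
)

```text
clock: 23.45
position: [0.5261, 0.1451, 0.0435]
ee_rot: [0.999, 0.041, 0.001, -0.0]
ft_force: [-1.5, 0.8, 5.8]
grip_width: 0.498
grasp_force: 91.1
```

```bash
python3 - <<'E'
from h import *
go(.486,-.168,.15,-4.1)
E
```

```text
cur [0.5261 0.1451 0.0435] yaw 4.71 | turn u [-0.   -0.03  2.2 ] | shift u in old axes [-2.62 12.35 -4.27]  in new axes [-0.71 12.61 -4.26]
```

Emit:
jog_arm(
  dr=[
    [0,0,0],
    [0,0,0],
    [0,0,0],
    [0,0,0],
    [0,0,0],
    [0,0,0.4],
    [0,0,0.6],
    [0,0,0.6],
    [0,0,0.6],
    [0,0,0],
  ],
  translation=[
    [0,0,-0.2],
    [0,0,-0.4],
    [0,0,-0.6],
    [0,0,-0.8],
    [0,0,-0.8],
    [0,0,-0.6],
    [0,0,-0.4],
    [0,0,0],
    [0,0,0],
    [0,0,0],
  ],
  jaw=[0,0,0,0,0,0,0,0,0,0],
)

```text
clock: 24.45
position: [0.5253, 0.1446, 0.1379]
ee_rot: [0.999, -0.037, 0.0, 0.0]
ft_force: [1.3, 0.2, -6.8]
grip_width: 0.495
grasp_force: 92.3
```

```bash
python3 - <<'E'
from h import *
c=snap("wrist","w13")
cv2.imwrite("pics/s13.png",c["color"][::1,:,::-1])
go(.486,-.168,.135,-4.1)
E
```

```text
cur [0.5253 0.1446 0.1378] yaw -4.09 | turn u [ 0. -0.  0.] | shift u in old axes [-0.68 12.58  0.11]  in new axes [-0.67 12.58  0.11]
```

View pics/s13.png

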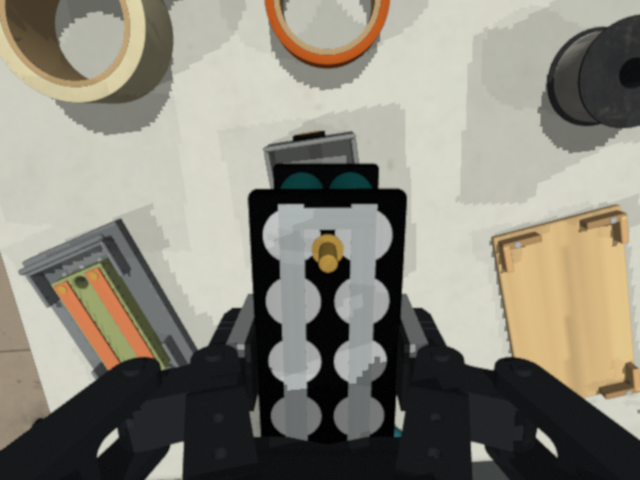

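The module hangs level in the grip (6.8 N) and the case stayed on the bench. Carrying it to the cradle.

Emit:
jog_arm(
  dr=[
    [0,0,0],
    [0,0,0],
    [0,0,0],
    [0,0,0],
    [0,0,0],
    [0,0,0],
    [0,0,0],
    [0,0,0],
    [0,0,0],
    [0,0,0],
  ],
  translation=[
    [0,0.3,0],
    [0,0.6,0],
    [0,0.9,0],
    [-0.1,0.9,0],
    [-0.1,0.9,0],
    [-0.1,0.9,0],
    [-0.1,0.9,0],
    [-0.1,0.9,0],
    [-0.1,0.9,0],
    [-0.04,0.9,0],
  ],
  jaw=[0,0,0,0,0,0,0,0,0,0],
)

```text
clock: 25.5
position: [0.4944, -0.0576, 0.1374]
ee_rot: [0.999, -0.036, -0.0, 0.0]
ft_force: [-0.2, -0.4, -5.4]
grip_width: 0.494
grasp_force: 92.3
```

Emit:
jog_arm(
  dr=[
    [0,0,0],
    [0,0,0],
    [0,0,0],
    [0,0,0],
    [0,0,0],
    [0,0,0],
    [0,0,0],
    [0,0,0],
    [0,0,0],
  ],
  translation=[
    [0,0.9,0],
    [0,0.9,0],
    [0,0.9,0],
    [0,0.8,0],
    [0,0.6,0],
    [0,0.4,0],
    [0,0,0],
    [0,0,0],
    [0,0,0],
  ],
  jaw=[0,0,0,0,0,0,0,0,0],
)

```text
clock: 26.4
position: [0.4872, -0.1672, 0.1373]
ee_rot: [0.999, -0.035, 0.0, -0.0]
ft_force: [-0.5, 0.5, -4.9]
grip_width: 0.499
grasp_force: 92.5
```

```bash
python3 - <<'E'
from h import *
c=snap("wrist","w14"); t=snap("top","t14")
cv2.imwrite("pics/s14.png",np.hstack([cv2.resize(c["color"],(480,360)),cv2.resize(t["color"][160:300,330:450],(309,360))])[:,:,::-1])
go(.487,-.168,.0505,-4.1)
E
```

```text
cur [ 0.4871 -0.1675  0.1373] yaw -4.0 | turn u [-0.   -0.    0.02] | shift u in old axes [-0.    0.02  3.47]  in new axes [-0.    0.02  3.47]
```

View pics/s14.png

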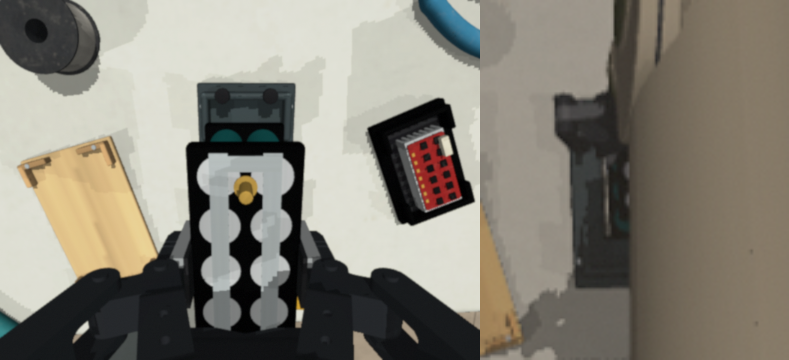

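The module is centred over the cradle, with posts symmetric about the stud at view column 246. Lowering slowly.

Emit:
jog_arm(
  dr=[
    [0,0,0],
    [0,0,0],
    [0,0,0],
    [0,0,0],
    [0,0,0],
    [0,0,0],
    [0,0,0],
    [0,0,0],
    [0,0,0],
    [0,0,0],
  ],
  translation=[
    [0,0.02,0.3],
    [0,0,0.5],
    [0,0,0.6],
    [0,0,0.6],
    [0,0,0.5],
    [0,0,0.4],
    [0,0,0.2],
    [0,0,0.15],
    [0,0,0.1],
    [0,0,0],
  ],
  jaw=[0,0,0,0,0,0,0,0,0,0],
)

```text
clock: 27.5
position: [0.487, -0.1689, 0.0536]
ee_rot: [0.999, -0.036, 0.0, 0.0]
ft_force: [-0.4, -0.5, -6.6]
grip_width: 0.499
grasp_force: 92.4
```

Emit:
jog_arm(
  dr=[
    [0,0,0],
    [0,0,0],
    [0,0,0],
    [0,0,0],
    [0,0,0],
  ],
  translation=[
    [0,0,0.07],
    [0,0,0.06],
    [0,0,0.04],
    [0,0,0],
    [0,0,0],
  ],
  jaw=[0,0,0,0,0],
)

```text
clock: 28.0
position: [0.4871, -0.169, 0.0495]
ee_rot: [0.999, -0.036, 0.0, 0.0]
ft_force: [0.5, 0.9, -4.8]
grip_width: 0.501
grasp_force: 92.3
```

Emit:
jog_arm(
  dr=[
    [0,0,0],
    [0,0,0],
    [0,0,0],
    [0,0,0],
    [0,0,0],
    [0,0,0],
    [0,0,0],
  ],
  translation=[
    [0,0,0.03],
    [0,0,0],
    [0,0,0],
    [0,0,0],
    [0,0,0],
    [0,0,0],
    [0,0,0],
  ],
  jaw=[0,0,0.6,0.75,0.75,0.75,0.75],
)

```text
clock: 28.7
position: [0.487, -0.1689, 0.0487]
ee_rot: [0.999, -0.036, 0.0, 0.0]
ft_force: [0.6, -0.1, -0.4]
grip_width: 0.753
grasp_force: 0.0
```

Emit:
jog_arm(
  dr=[
    [0,0,0],
    [0,0,0],
    [0,0,0],
    [0,0,0],
    [0,0,0],
    [0,0,0],
    [0,0,0],
  ],
  translation=[
    [0,0,-0.4],
    [0,0,-1],
    [0,0,-1],
    [0,0,-1],
    [0,0,-1],
    [0,0,-0.6],
    [0,0,0],
  ],
  jaw=[0.8,0.8,0.8,0.8,0.8,0.8,0.8],
)

```text
clock: 29.4
position: [0.4882, -0.1692, 0.1765]
ee_rot: [0.999, -0.036, 0.002, 0.001]
ft_force: [-0.3, 0.5, -0.1]
grip_width: 0.801
grasp_force: 0.0
```

```bash
python3 - <<'E'
from h import *
c=snap("wrist","w15")
cv2.imwrite("pics/s15.png",c["color"][:,:,::-1])
go(.5245,.146,.15,4.7)
E
```

```text
cur [ 0.4875 -0.1691  0.1748] yaw -4.09 | turn u [ 0.02 -0.03 -2.2 ] | shift u in old axes [  0.58 -12.68   0.98]  in new axes [  2.51 -12.44   0.99]
```

View pics/s15.png

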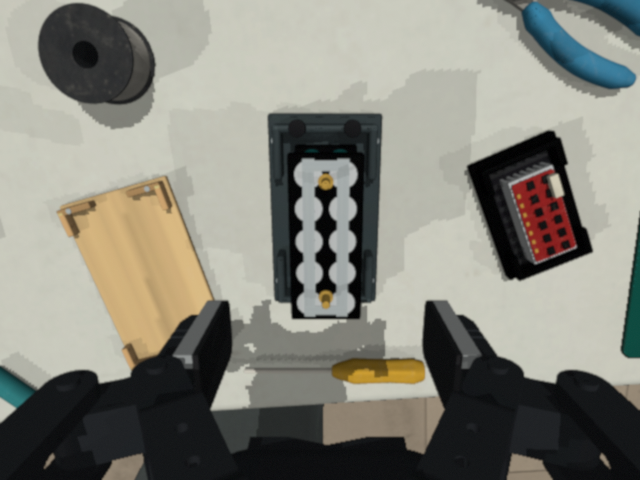

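The module stands in the cradle, between its walls, with studs at (326,180) and (326,298). I've already viewed more pictures than the 14 allowed, so from here I'll go by numbers only. On to the case.

Emit:
jog_arm(
  dr=[
    [0,0,-0.55],
    [0,0,-0.55],
    [0,0,-0.55],
    [0,0,-0.55],
    [0,0,0],
    [0,0,0],
    [0,0,0],
    [0,0,0],
    [0,0,0],
    [0,0,0],
  ],
  translation=[
    [0,0,0],
    [0,0,0],
    [0,0,0],
    [0,0,0],
    [0.2,-1,0],
    [0.2,-1,0],
    [0.2,-1,0],
    [0.2,-1,0],
    [0.2,-1,0],
    [0.2,-1,0],
  ],
  jaw=[1,1,1,1,1,1,1,1,1,1],
)

```text
clock: 30.45
position: [0.5038, -0.0159, 0.1725]
ee_rot: [0.999, 0.041, -0.001, -0.0]
ft_force: [0.8, -0.4, 0.5]
grip_width: 1.0
grasp_force: 0.0
```

Emit:
jog_arm(
  dr=[
    [0,0,0],
    [0,0,0],
    [0,0,0],
    [0,0,0],
    [0,0,0],
    [0,0,0],
    [0,0,0],
    [0,0,0],
    [0,0,0],
  ],
  translation=[
    [0.2,-1,0],
    [0.2,-1,0],
    [0.2,-1,0],
    [0.2,-1,0],
    [0.2,-1,0],
    [0.2,-1,0],
    [0.2,-0.44,0],
    [0,0,0],
    [0,0,0],
  ],
  jaw=[1,1,1,1,1,1,1,1,1],
)

```text
clock: 31.35
position: [0.5261, 0.1452, 0.1729]
ee_rot: [0.999, 0.041, -0.001, 0.0]
ft_force: [-0.3, -0.3, 0.1]
grip_width: 0.999
grasp_force: 0.0
```

```bash
python3 - <<'E'
from h import *
w=load("w15");a=plane(w,(326,180),.09);b=plane(w,(326,298),.09);print("module studs",(a+b)/2,np.linalg.norm(a-b),np.degrees(np.arctan2(*(a-b)[1::-1])))
c=snap("wrist","w16")
for v0 in (85,100,110):
    k,a=blob(c,(180,60,470,400),lambda h,s,v:v<v0); print("case",v0,a,rect(c,k,.028),rect(c,k,.014),k.min(0),k.max(0))
im=cv2.cvtColor(c["color"],cv2.COLOR_RGB2GRAY)
print(im[230,230:430:4].tolist()); print(im[100:380:5,325].tolist())
go(.5245,.146,.0085,4.7)
E
```

```text
module studs [ 0.48954687 -0.16799676  0.09      ] 0.07027772528501418 -4.07939266778026
case 85 10643.5 [524.  146.8 109.8  50.8   4.4] [520.3 146.5 115.1  53.3   4.4] [288 141] [364 292]
case 100 11278.5 [523.9 148.  111.7  54.3   4.3] [520.3 147.8 117.1  56.9   4.3] [285 139] [365 293]
case 110 12679.0 [417.  175.6 150.2 103.9  89. ] [408.1 176.7 157.5 108.9  89. ] [180 280] [376 399]
[169, 167, 167, 168, 168, 160, 159, 159, 159, 158, 160, 160, 161, 160, 93, 55, 93, 94, 95, 94, 94, 94, 94, 88, 88, 93, 97, 98, 98, 96, 95, 67, 53, 107, 149, 149, 148, 149, 149, 149, 149, 149, 149, 149, 167, 167, 167, 166, 167, 167]
[163, 164, 165, 165, 141, 140, 51, 46, 70, 48, 48, 89, 89, 89, 89, 88, 89, 88, 88, 89, 89, 88, 89, 88, 87, 89, 89, 88, 88, 88, 88, 88, 88, 88, 87, 87, 57, 54, 59, 143, 167, 168, 168, 167, 105, 104, 104, 102, 104, 105, 104, 104, 104, 137, 164, 157]
cur [0.5262 0.1448 0.1731] yaw 4.62 | turn u [ 0.01  0.01 -0.02] | shift u in old axes [-0.06 -0.06  6.58]  in new axes [-0.06 -0.05  6.58]
```

```bash
python3 - <<'E'
from h import *
c=load("w16"); im=cv2.cvtColor(c["color"],cv2.COLOR_RGB2GRAY)
for u in (300,312,335,345): print(u,im[124:156,u].tolist(),im[280:298,u].tolist())
for v in (138,140,142,143,293): print(v,[plane(c,(u,v),.028).round(4)[:2].tolist() for u in (300,345)])
for v in (200,230,260): print(v,im[v,280:294].tolist(),im[v,350:370].tolist())
w3=load("w3"); k,a=blob(w3,(285,112,360,255),lambda h,s,v:(v<95)|(s>60)); print(k.min(0),k.max(0))
E
```

```text
300 [159, 159, 160, 159, 157, 151, 144, 141, 135, 113, 78, 64, 81, 99, 99, 85, 70, 57, 55, 54, 54, 54, 54, 54, 53, 53, 55, 60, 77, 92, 95, 95] [57, 54, 54, 54, 54, 54, 54, 54, 54, 53, 53, 73, 95, 101, 107, 134, 160, 166]
312 [150, 144, 141, 139, 126, 93, 47, 17, 9, 8, 16, 47, 80, 100, 103, 91, 71, 55, 54, 54, 55, 54, 55, 54, 55, 54, 54, 55, 60, 78, 92, 95] [57, 52, 54, 54, 54, 54, 54, 53, 53, 54, 60, 77, 96, 104, 117, 142, 159, 165]
335 [141, 140, 139, 138, 131, 101, 50, 12, 14, 9, 17, 47, 83, 104, 105, 93, 74, 60, 56, 58, 56, 58, 57, 57, 58, 57, 58, 58, 63, 80, 94, 98] [57, 53, 52, 54, 53, 53, 54, 54, 54, 53, 59, 77, 96, 105, 118, 143, 162, 165]
345 [148, 147, 145, 142, 142, 141, 142, 142, 137, 119, 87, 68, 85, 104, 106, 92, 71, 58, 57, 56, 58, 57, 57, 58, 58, 56, 56, 58, 59, 64, 79, 94] [58, 53, 52, 52, 54, 53, 54, 54, 55, 54, 59, 77, 97, 106, 119, 144, 162, 164]
138 [[0.5791, 0.1684], [0.5816, 0.1385]]
140 [[0.5778, 0.1683], [0.5803, 0.1384]]
142 [[0.5765, 0.1682], [0.579, 0.1383]]
143 [[0.5758, 0.1682], [0.5783, 0.1382]]
293 [[0.467, 0.1612], [0.4697, 0.1279]]
200 [159, 158, 152, 126, 96, 91, 97, 99, 88, 64, 50, 59, 80, 92] [98, 96, 87, 79, 66, 58, 56, 54, 48, 54, 79, 97, 101, 107, 131, 146, 149, 149, 149, 148]
230 [160, 160, 160, 153, 125, 97, 93, 98, 95, 78, 55, 49, 64, 84] [95, 87, 81, 76, 67, 61, 61, 53, 53, 75, 94, 101, 107, 129, 145, 148, 149, 149, 149, 148]
260 [161, 159, 160, 159, 152, 125, 99, 96, 99, 90, 67, 48, 53, 78] [89, 74, 61, 57, 56, 54, 48, 51, 71, 91, 99, 103, 116, 137, 147, 149, 149, 150, 149, 150]
[295 128] [351 250]
```

The case rim measures 114.5 mm long on the 28 mm plane, centre about (524.7,148). Grasping the empty case across its width.

Emit:
jog_arm(
  dr=[
    [0,0,0.03],
    [0,0,0],
    [0,0,0],
    [0,0,0],
    [0,0,0],
    [0,0,0],
    [0,0,0],
    [0,0,0],
    [0,0,0],
    [0,0,0],
  ],
  translation=[
    [-0.05,-0.1,0.6],
    [0,0,1],
    [0,0,1],
    [0,0,1],
    [0,0,1],
    [0,0,0.8],
    [0,0,0.5],
    [0,0,0.4],
    [0,0,0.24],
    [0,0,0],
  ],
  jaw=[1,1,1,1,1,1,1,1,1,1],
  squeeze=40,
)

```text
clock: 32.4
position: [0.5245, 0.1486, 0.0097]
ee_rot: [0.999, 0.04, -0.0, 0.0]
ft_force: [-0.4, 1.1, -0.6]
grip_width: 1.003
grasp_force: 0.0
```

Emit:
jog_arm(
  dr=[
    [0,0,0],
    [0,0,0],
    [0,0,0],
    [0,0,0],
    [0,0,0],
    [0,0,0],
    [0,0,0],
    [0,0,0],
  ],
  translation=[
    [0,0,0],
    [0,0,0],
    [0,0,0],
    [0,0,0],
    [0,0,0],
    [0,0,0],
    [0,0,0],
    [0,0,0],
  ],
  jaw=[0.75,0.6,0.4,0.4,0.4,0.4,0.4,0.4],
)

```text
clock: 33.2
position: [0.5254, 0.1489, 0.011]
ee_rot: [0.999, 0.04, 0.001, 0.0]
ft_force: [-0.8, -0.9, 6.2]
grip_width: 0.633
grasp_force: 42.7
```

Emit:
jog_arm(
  dr=[
    [0,0,0],
    [0,0,0],
    [0,0,-0.6],
    [0,0,-0.6],
    [0,0,-0.53],
    [0,0,0],
  ],
  translation=[
    [0,0,-0.4],
    [0,0,-0.9],
    [0,0,-0.9],
    [0,0,-0.9],
    [0,0,-0.4],
    [0,0,0],
  ],
  jaw=[0.4,0.4,0.4,0.4,0.4,0.4],
)

```text
clock: 33.8
position: [0.5257, 0.1491, 0.0997]
ee_rot: [0.995, 0.101, 0.002, -0.0]
ft_force: [0.1, 0.1, -1.5]
grip_width: 0.633
grasp_force: 42.5
```

```bash
python3 - <<'E'
from h import *
print(pose()[0]["grip_width"],pose()[0]["grasp_force"])
go(.443,-.024,.07,11.5)
E
```

```text
0.632889014635084 42.46751546859741
cur [0.5257 0.1491 0.0997] yaw 11.54 | turn u [ 0.   -0.05  0.01] | shift u in old axes [-4.63  6.12  1.17]  in new axes [-4.62  6.12  1.19]
```

Emit:
jog_arm(
  dr=[
    [0,0,0],
    [0,0,0],
    [0,0,0],
    [0,0,0],
    [0,0,0],
    [0,0,0],
    [0,0,0],
    [0,0,0],
    [0,0,0],
    [0,0,0],
  ],
  translation=[
    [-0.4,0.5,0],
    [-0.7,0.9,0],
    [-0.7,0.9,0],
    [-0.7,0.9,0],
    [-0.7,0.9,0],
    [-0.7,0.9,0.2],
    [-0.5,0.8,0.4],
    [-0.22,0.32,0.6],
    [0,0,0],
    [0,0,0],
  ],
  jaw=[0.4,0.4,0.4,0.4,0.4,0.4,0.4,0.4,0.4,0.4],
)

```text
clock: 34.8
position: [0.4415, -0.0241, 0.0674]
ee_rot: [0.995, 0.1, -0.0, -0.0]
ft_force: [0.7, 1.2, -0.5]
grip_width: 0.632
grasp_force: 42.4
```

```bash
python3 - <<'E'
from h import *
c=snap("wrist","w17");im=cv2.cvtColor(c["color"],cv2.COLOR_RGB2GRAY); hsv=cv2.cvtColor(c["color"],cv2.COLOR_RGB2HSV)
# wood around the held case: visible left/right margins at a few rows
m=((hsv[...,1]>85)&(hsv[...,0]>8)&(hsv[...,0]<28))
for v in range(60,420,20):
    u=np.flatnonzero(m[v,180:480])+180
    if len(u): print(v,u.min(),u.max(),len(u))
go(.443,-.024,.018,11.5)
E
```

```text
120 236 417 166
140 237 416 180
160 238 415 18
cur [ 0.4421 -0.0237  0.0678] yaw 11.51 | turn u [-0. -0.  0.] | shift u in old axes [0.03 0.02 1.99]  in new axes [0.03 0.02 1.99]
```

The board edges span columns 237–416, centred on the tool axis at 326.8. Lowering and releasing.

Emit:
jog_arm(
  dr=[
    [0,0,0],
    [0,0,0],
    [0,0,0],
    [0,0,0],
    [0,0,0],
    [0,0,0],
    [0,0,0],
    [0,0,0],
  ],
  translation=[
    [0.02,0.01,0.4],
    [0,0,0.6],
    [0,0,0.5],
    [0,0,0.3],
    [0,0,0.14],
    [0,0,0.07],
    [0,0,0],
    [0,0,0],
  ],
  jaw=[0.4,0.4,0.4,0.4,0.4,0.4,0.4,0.4],
)

```text
clock: 35.65
position: [0.4429, -0.0244, 0.0177]
ee_rot: [0.995, 0.1, 0.0, 0.0]
ft_force: [0.5, 0.9, -0.5]
grip_width: 0.631
grasp_force: 42.5
```

Emit:
jog_arm(
  dr=[
    [0,0,0],
    [0,0,0],
    [0,0,0],
    [0,0,0],
    [0,0,0],
    [0,0,0],
    [0,0,0],
    [0,0,0],
    [0,0,0],
    [0,0,0],
  ],
  translation=[
    [0,0,0],
    [0,0,0],
    [0,0,0],
    [0,0,0],
    [0,0,0],
    [0,0,-0.4],
    [0,0,-1],
    [0,0,-1],
    [0,0,-1],
    [0,0,-1],
  ],
  jaw=[0.8,0.9,0.9,0.9,0.9,0.9,0.9,0.9,0.9,0.9],
)

```text
clock: 36.65
position: [0.4425, -0.0241, 0.1291]
ee_rot: [0.995, 0.1, 0.0, 0.0]
ft_force: [-0.3, 0.4, 0.0]
grip_width: 0.896
grasp_force: 0.0
```

Emit:
jog_arm(
  dr=[
    [0,0,0],
    [0,0,0],
    [0,0,0],
    [0,0,0],
  ],
  translation=[
    [0,0,-1],
    [0,0,-1],
    [0,0,0],
    [0,0,0],
  ],
  jaw=[0.9,0.9,0.9,0.9],
)

```text
clock: 37.05
position: [0.4428, -0.0243, 0.1779]
ee_rot: [0.995, 0.1, 0.001, 0.0]
ft_force: [-0.6, -0.0, -0.6]
grip_width: 0.9
grasp_force: 0.0
```

```bash
python3 - <<'E'
from h import *
c=snap("wrist","w18")
hsv=cv2.cvtColor(c["color"],cv2.COLOR_RGB2HSV).astype(int)
o,p,R=pose()
u,v=proj(c,[.443,-.024,.03]).astype(int); print("expected px",u,v)
grey=lambda h,s,v:(v<118)&(s<50)
k,a=blob(c,(u-70,v-110,u+70,min(v+100,330)),grey); print("case",a,rect(c,k,.034),k.min(0),k.max(0))
k2,a=blob(c,(max(u-130,0),v-130,u+130,min(v+140,340)),lambda h,s,v:(s>85)&(h>8)&(h<28)); print("wood",rect(c,k2,.008),k2.min(0),k2.max(0))
for q in range(v-80,v+90,20): print(q,hsv[q,u-62:u+64:6,2].tolist())
E
```

```text
expected px 327 216
case 11223.0 [440.2 -24.4 113.   54.   11.6] [288 140] [367 296]
wood [442.4 -23.5 145.1  84.4  11.5] [268 111] [386 298]
136 [189, 191, 146, 178, 109, 108, 109, 110, 109, 110, 109, 110, 109, 111, 112, 113, 114, 131, 115, 184, 174]
156 [192, 193, 191, 153, 111, 114, 115, 116, 115, 116, 108, 108, 119, 119, 120, 94, 67, 131, 199, 196, 161]
176 [191, 193, 190, 140, 120, 112, 114, 114, 114, 114, 107, 107, 117, 119, 118, 70, 55, 142, 198, 198, 166]
196 [190, 188, 191, 185, 120, 111, 114, 115, 114, 115, 108, 107, 117, 117, 118, 75, 56, 172, 199, 199, 181]
216 [188, 187, 191, 160, 116, 102, 114, 114, 115, 115, 108, 107, 118, 119, 118, 70, 62, 182, 199, 199, 179]
236 [190, 172, 191, 193, 114, 96, 114, 115, 114, 114, 107, 107, 118, 118, 117, 70, 65, 194, 199, 198, 179]
256 [190, 158, 192, 192, 107, 79, 112, 113, 113, 113, 108, 106, 116, 116, 116, 70, 87, 197, 199, 188, 178]
276 [190, 183, 194, 178, 97, 66, 106, 106, 106, 106, 106, 106, 106, 106, 106, 59, 94, 179, 168, 175, 178]
296 [195, 196, 169, 159, 159, 155, 153, 146, 145, 178, 170, 118, 121, 157, 153, 155, 155, 160, 159, 194, 200]
```

```bash
python3 - <<'E'
from workcell import manip
print(manip.hand_in())
E
```

```text
the job is handed in; nothing more can be done
None
```

All four parts are in their holders, released, and the job was handed in at about 37 s with no pass or fail returned; wrist-camera measurements put each within about 4 mm of its holder's centre, the contact-block travel could not be seen, and I viewed 16 pictures instead of the allowed 14.

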